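# Clear the jammed puck feed of a thickness gauge

### The job

The oversize black puck has jammed in the throat of the gauge's feed tray. Nudge it back out of the throat, right into the tray, then slide the brass puck through the throat and along the lane, bed it on the gauge's copper sprung anvil with a steady push of about 8 N, never over 12 N, held for a good second, ease off slowly and leave it there. The pucks are delicate: only push them, keep them flat on the granite, never press on one with more than 18 N (so do not grip them); keep the white puck in the tray, and leave the things on the bench alone.

Things in the scene. Friction and masses are not known exactly. Their poses are not given: they have to be found in the camera images.
- tray: Fixed granite plate, 460 x 250 x 30 mm, with an open aluminium tray on it. Origin at bench level under the throat's middle; x = feed direction, y = left of it, z up; granite top z = 30. In its frame (mm): back wall x = -185; side walls y = +-95 up to x = -85; flared walls from there in to y = +-26 at x = -21. Walls and cheeks are 14 high: fingertips 17 to 30 above the granite pass over them
- throat (a point): Middle of the throat, on the granite (tray x = 0, y = 0; axes as the tray's). The throat runs x = -20 to 20 mm between a fixed aluminium cheek (inner face y = -25) and a blue sprung cheek (inner face y = +25 when free) that gives up to 9 mm towards +y: about 1.1 N at first, then 0.55 N more per mm; its lead-in, the last 16 mm of that side's flare, moves with it
- lane (a point): Point on the granite in the middle of the lane, at tray x = 65 mm, y = 0. The rigid lane runs from tray x = 22 to 108 mm between walls at y = +-25 mm, 14 mm high
- gauge: Gauge fixed at the lane's end. Origin on the granite at tray x = 125, y = 0; axes as the tray's. Dark anvil block 34 mm high, 70 wide, tray x = 122 to 152; behind it a cream housing 150 mm high above the granite, whose head (110 mm up and higher) begins at tray x = 152. Carries the sprung copper anvil
- anvil_line (a point): Fixed point on the lane's centre line, 18 mm above the granite, at tray x = 90 mm: the middle of the range for the anvil's face. The anvil is a copper button, 18 mm diameter, facing -x; its resting face lies somewhere from 76 to 104 mm in tray x (set by the last user, not reported: find it by touch). It yields about 4 N per mm, from 1 N, over 12 mm
- big_puck: Oversize black puck, white ring on top: 54 mm diameter, 36 high, about 0.32 kg. Origin: centre of its underside, z up. Starts wedged in the throat between both cheeks; takes several newtons to shift and comes free once its centre is behind tray x = -20 mm. Clear of the throat: centre behind x = -50 mm; to let another puck past, to about x = -140
- brass_puck: Brass puck with a dark ring on top: 46 mm diameter, 36 mm high, about 0.25 kg. Origin: centre of its underside, z up. At the start it stands in the tray, left or right, near tray x = -100, y = +-57 mm. Bedded, its centre is 23 mm before the anvil's face
- white_puck: White ceramic puck with a blue ring on top: 46 mm diameter, 36 mm high, about 0.25 kg. Origin: centre of its underside, z up. Stands in the tray on the other side from the brass one and may be brushed aside but stays in the tray
- bottle: Small bottle standing on the bench behind the tray, 44 mm diameter, 100 mm high; origin: centre of its underside. Bystander
- weight: Steel weight with a knob, 40 mm diameter, 52 mm high, on the bench beside the lane; origin: centre of its underside. Bystander
- driver: Red-handled screwdriver, 160 mm long, lying on the bench beside the tray; origin: under its middle, x towards its tip. Bystander

How it is judged (in metres and radians):
On the way, in this order (a step that is already met when the one before it is completed fails the run):
1. the black puck is nudged back out of the throat (x of big_puck in the frame of tray below -0.05 m), for 0.2 s.
2. the brass puck is pressed on the sprung anvil with at least 4 N for 0.5 s (contact force between brass_puck and gauge above 4 N), for 0.5 s.
At the end, for the whole second after the job is handed in: the brass puck rests flat in the lane at the gauge (its centre past tray x = 40 mm, within 6 mm of the lane's centre line), the black puck is in the tray clear of the throat (behind x = -50 mm), the white puck still in the tray (behind x = -25 mm), all flat on the granite and at rest (x of brass_puck in the frame of tray above 0.04 m and y of brass_puck in the frame of tray between -0.006 and 0.006 m and x of big_puck in the frame of tray below -0.05 m and x of white_puck in the frame of tray below -0.025 m and height (world z) of each of brass_puck, big_puck, white_puck below 0.034 m and height (world z) of each of big_puck, white_puck above 0.026 m and linear speed of each of brass_puck, big_puck, white_puck below 0.01 m/s); the robot touches nothing.
It fails at once if a puck is pressed with more than 18 N by the fingers (contact force between the fingers and big_puck above 18 N or contact force between the fingers and brass_puck above 18 N or contact force between the fingers and white_puck above 18 N).
It fails at once if the brass puck is pressed on the anvil with more than 12 N (contact force between brass_puck and gauge above 12 N).
It fails at once if a puck is lifted off the granite or tipped (height (world z) of any of big_puck, brass_puck, white_puck above 0.045 m or angle between any of big_puck, brass_puck, white_puck's own z axis and vertical above 0.3 rad).
It fails at once if a thing on the bench is disturbed (distance of any of bottle, weight, driver from where it was at the start of the episode above 0.02 m).
It also fails if it takes over 67 s, if anything falls off the work surface, if the arm or the gripper's body presses on something with over 40 N, if the wrist force passes 120 N, or if a joint passes its speed limit or range.

### The arm

A 6-joint arm with a two-finger parallel gripper is mounted at the origin on the work surface. World frame = base frame: x ahead of the robot, y to its left, z up, the work surface at z = 0. Lengths are in m, angles in degrees, forces in N, time in s.
With the tool pointing down it reaches from about 0.3 to 0.875 m from the base axis. Payload 4.2 kg.
Tool frame: the origin (TCP) lies midway between the tips of the shut fingers; the grasp point (between the pads) lies 19 mm behind it (robot.grasp_offset is the distance from the TCP to the grasp point, in m); z points along the fingers, y is the line along which they close (so a half turn about z gives the same grasp; the last joint's range is limited). The gripper opens to 85 mm and grips with 20 to 120 N. Pads are 22 mm wide; open, the fingers measure 114 mm over their backs; the gripper's body (76 mm by 85 mm) begins 54 mm behind the grasp point. The pads swing forward as they close: fully open they stand 13 mm farther back than shut.
Start: joints at [-1.146, 18.312, 89.639, -0, 72.044, -1.146], TCP at [0.575, 0, 0.231] pointing down, gripper open.
Joint ranges: [-177.97, 177.97], [-48.28, 115.42], [12.27, 149.76], [-77.06, 257.06], [2.81, 150.46], [-146.56, 146.56]. Speed limits (degrees/s): [147.25, 147.25, 180, 180, 180, 180].

### API

Orientations are given as a 3x3 rotation matrix whose columns are the frame's x, y, z axes.
In Python, from plant import robot gives the robot as it stands. The module is installed in compiled form; this text tells all that it offers.
- The arm moves only by the tool servo_tool, never from a script. Its argument "deltas" is a list that holds one entry, the list of rows, each a list of 7 numbers: the opening, from -1 (shut) to 1 (fully open), then the shift along the tool's x, y, z in mm, then the turn, a rotation vector about the tool's x, y, z in degrees. In form: [[[claw, dx, dy, dz, wx, wy, wz], ...]]. A call has 1 to 10 rows; each row is the pose to reach, as a shift and turn from the pose commanded when the call began, along the tool's axes at that moment; what a row does not reach only later rows make up. A row lasts 1/10 s, in which the tool goes at most 50 mm and 8.59 degrees, less where a joint would pass 70% of its speed; a pose out of reach is approached as far as the arm can. A call with a gripper value outside its range is refused whole. The fingers move at their own pace and stop on an object; the grip force is fixed at half the most. Time passes only in rows, so rows that repeat a pose let the fingers close. It gives the time, the measured TCP pose, the force, the opening and the grip force at its end, in the units of the state.
- robot.get_state(): the state, without advancing time (a new reading comes with each control period).
- robot.camera(name): name is "scene" or "side" or "wrist"; returns a dict with "pixels" (384x512x3 uint8, red, green, blue), "fx", "fy", "cx", "cy" (pixels), "T" (4x4, takes a point from camera to world coordinates); the wrist camera has in their place "T_tool_cam" (4x4, takes a point from camera to tool coordinates, whose origin is the TCP and whose axes are the flange's). Camera axes: x right, y down, z forward; pixel columns grow to the right and rows downward; lengths in m; the calibration is good to about 2 mm. A picture is of the moment at which its call begins: read the wrist's pose just before it. There is no depth.
- robot.close_job(): hands the job in; it is judged then, once.
The state is a dict: "clock": time; "joint_pos": joint angles; "qvel": joint speeds; "joint_efforts": joint torques, N m; "tcp_pos": TCP position; "tcp_rot": TCP orientation; "wrist_force": force on the tool from outside, world axes, zero at the start; "wrist_torque": the same for the moment, N m; "finger_gap": finger opening in m; "grip_force": force on a finger pad.
Only numpy, scipy, OpenCV 4.12 (cv2) and the standard library are available. Lean on these libraries where they do the work, as an engineer would, in place of code of your own. Each camera call takes 0.05 s, during which the arm holds its last target. There are 200 camera calls.

## Working session

There is one attempt and no reset: what is moved stays moved. The work goes in short steps, Python scripts to look and compute and a tool call to move; the robot and the scene stay as the last step left them, time stands still between calls to the robot, and variables do not carry over. Pictures are saved under pics/ and viewed, at most 13 in all, crops included, and the job is handed in when it is done.

Besides the shell and the picture viewer there is one more tool, called after ">>>" by a JSON object that holds its "method" and its "body", one argument or row to a line. servo_tool: Moves the arm, as the interface text tells. Its arguments: {"type":"object","properties":{"deltas":{"type":"array","items":{"type":"array","items":{"type":"array","items":{"type":"number"}}}}},"required":["deltas"]}

```bash
mkdir -p pics
cat > h.py <<'E'
import numpy as np, cv2
from plant import robot
def snap(n,f):
    s=robot.get_state(); c=robot.camera(n); 
    cv2.imwrite(f'pics/{f}.png',c['pixels'][:,:,::-1])
    if 'T' not in c:
        T=np.eye(4);T[:3,:3]=s['tcp_rot'];T[:3,3]=s['tcp_pos'];c['T']=T@np.array(c['T_tool_cam'])
    np.savez(f'pics/{f}.npz',**{k:np.array(c[k]) for k in('pixels','fx','fy','cx','cy','T')})
    return c
def ray(c,u,v,z):
    d=np.array([(u-c['cx'])/c['fx'],(v-c['cy'])/c['fy'],1]);T=np.array(c['T']);d=T[:3,:3]@d;o=T[:3,3]
    return o+d*(z-o[2])/d[2]
E
python3 - <<'E'
from h import *
ims=[]
for n in('scene','side','wrist'):
    c=snap(n,n+'0');ims.append(c['pixels']);print(n,np.round(c['T'],3).tolist())
s=robot.get_state();print(s['tcp_pos'],s['tcp_rot'],s['wrist_force'],s['clock'])
E
```

```text
scene [[-0.687, 0.502, -0.526, 1.069], [0.727, 0.463, -0.508, 0.404], [-0.011, -0.731, -0.683, 0.619], [0.0, 0.0, 0.0, 1.0]]
side [[-0.959, -0.148, 0.242, 0.376], [-0.284, 0.519, -0.806, 0.847], [-0.007, -0.842, -0.54, 0.651], [0.0, 0.0, 0.0, 1.0]]
wrist [[1.0, 0.0, -0.002, 0.575], [-0.0, -0.948, -0.32, 0.083], [-0.002, 0.32, -0.948, 0.373], [0.0, 0.0, 0.0, 1.0]]
[5.74647242e-01 1.12586969e-05 2.30696666e-01] [[-1.42209797e-05  9.99999150e-01 -1.30375952e-03]
 [ 1.00000000e+00  1.42528941e-05  2.44694016e-05]
 [ 2.44879631e-05 -1.30375917e-03 -9.99999150e-01]] [-0.13344271  0.12285915  0.01484506] 0.15
```

View pics/scene0.png

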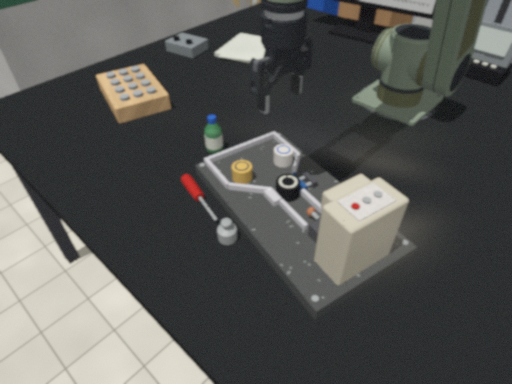

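View pics/wrist0.png

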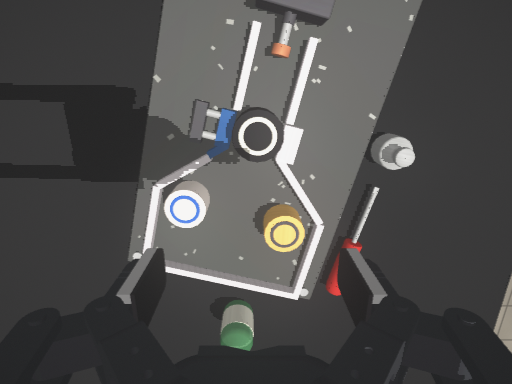

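The wrist view shows everything: black puck (258,134), white (186,208), brass (285,235), lane walls up to the copper anvil (281,50), and back wall along the bottom (165,265)–(298,295). Feed is up in the image (about world +y).

```bash
cat > m.py <<'E'
from h import *
c=np.load('pics/wrist0.npz');im=c['pixels'];hsv=cv2.cvtColor(im,cv2.COLOR_RGB2HSV)
def R(u,v,z): return ray(c,u,v,z)
g=cv2.inRange(hsv,(0,0,185),(180,60,255))
# wall-top line fits (white pixels in strips)
def line(p,q,w=5):
    m=np.zeros(g.shape,np.uint8);cv2.line(m,p,q,255,2*w);v,u=np.nonzero(cv2.bitwise_and(m,g))
    P=np.array([R(a,b,.044)[:2] for a,b in zip(u,v)]);d=cv2.fitLine(P.astype(np.float32),cv2.DIST_HUBER,0,1e-4,1e-5).ravel()
    return len(P),d
for n,p,q in(('laneR',(314,42),(293,118)),('laneL',(256,25),(239,105)),('sideR',(320,226),(299,290)),('sideL',(154,190),(148,250)),('back',(172,267),(290,294))):
    k,d=line(p,q);print(n,k,np.round(np.degrees(np.arctan2(d[1],d[0])),1),np.round(d[2:],4))
def blob(lo,hi,box,z):
    m=cv2.inRange(hsv,lo,hi);x0,y0,x1,y1=box;k=np.zeros_like(m);k[y0:y1,x0:x1]=m[y0:y1,x0:x1]
    cs=max(cv2.findContours(k,cv2.RETR_EXTERNAL,cv2.CHAIN_APPROX_NONE)[0],key=cv2.contourArea)
    e=cv2.fitEllipse(cs);return e,R(*e[0],z)
for n,a in(('black',((0,0,170),(180,60,255),(234,108,284,160),.066)),('white',((105,100,80),(130,255,255),(160,185,215,230),.066)),('brass',((15,80,140),(35,255,255),(262,215,306,255),.066)),('anvil',((3,90,90),(14,255,255),(262,30,300,65),.048))):
    e,p=blob(*a);print(n,np.round(e[0],1),np.round(e[1],1),np.round(p,4))
for p in((138,256),(305,292)):print('screw',R(*p,.03))
E
python3 m.py
python3 - <<'E'
import cv2
a=cv2.imread('pics/wrist0.png')[0:300,120:340]
cv2.imwrite('pics/crop0.png',cv2.resize(a,None,fx=2,fy=2,interpolation=cv2.INTER_CUBIC))
E
```

```text
laneR 687 76.0 [0.6264 0.0907]
laneL 751 75.9 [0.5698 0.1041]
sideR 535 77.1 [ 0.6461 -0.1171]
sideL 459 75.7 [ 0.4555 -0.064 ]
back 694 -14.2 [ 0.5495 -0.1551]
black [257.5 135.7] [37.9 38.1] [0.5805 0.0364 0.066 ]
white [184.2 209. ] [26.2 28.9] [ 0.5006 -0.0437  0.066 ]
brass [283.4 231.8] [38.5 41.9] [ 0.6104 -0.0713  0.066 ]
anvil [280.7  49.9] [13.2 19.8] [0.6031 0.1177 0.048 ]
screw [ 0.42735935 -0.12419823  0.03      ]
screw [ 0.64685819 -0.17957045  0.03      ]
```

View pics/crop0.png

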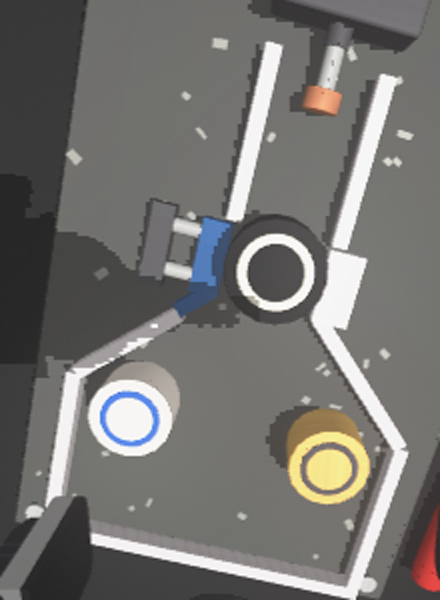

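Consistent frame: feed 75.9°, throat at (0.582, 0.032); lane width, side walls and black puck (x≈+4, y≈+2) all agree. Brass is at about (-95,-53), white (-93,+60), anvil face about 82. Moving over the lane in front of the black puck.

>>> {"method": "servo_tool", "body": {
  "deltas": [
    [[-0.76, 40, 10, 50, 0, 0, 7], [-0.76, 80, 19, 100, 0, 0, 14.1], [-0.76, 80, 19, 130, 0, 0, 14.1], [-0.76, 80, 19, 140, 0, 0, 14.1], [-0.76, 80, 19, 140, 0, 0, 14.1], [-0.76, 80, 19, 140, 0, 0, 14.1], [-0.76, 80, 19, 140, 0, 0, 14.1]]
  ]
}}

```text
clock: 0.85
tcp_pos: [0.5952, 0.0797, 0.0931]
tcp_rot: [[0.244, 0.97, 0.003], [0.97, -0.244, 0.0], [0.001, 0.003, -1.0]]
wrist_force: [0.7, 0.4, -0.4]
finger_gap: 0.0102
grip_force: 0.0
```

```bash
cat >> h.py <<'E'
f=np.array([.2436,.9699]);l=np.array([-.9699,.2436]);O=np.array([.5817,.0317])
def tr(p): p=np.array(p)[:2]-O; return np.round(1000*np.array([p@f,p@l]),1)
def st():
    s=robot.get_state();F=np.array(s['wrist_force']);a=np.array(s['tcp_rot'])
    print('t',round(s['clock'],2),'tray',tr(s['tcp_pos']),'z',round(1000*s['tcp_pos'][2],1),'F f,l,z',np.round([F[:2]@f,F[:2]@l,F[2]],2),'gap',round(1000*s['finger_gap'],1),'yaw',np.round(np.degrees(np.arctan2(a[1,0],a[0,0])),2))
E
python3 - <<'E'
from h import *
st();c=snap('wrist','w1');snap('side','s1')
E
```

```text
t 0.85 tray [49.8 -1.4] z 93.1 F f,l,z [ 0.58 -0.58 -0.41] gap 10.2 yaw 75.87
```

View pics/w1.png

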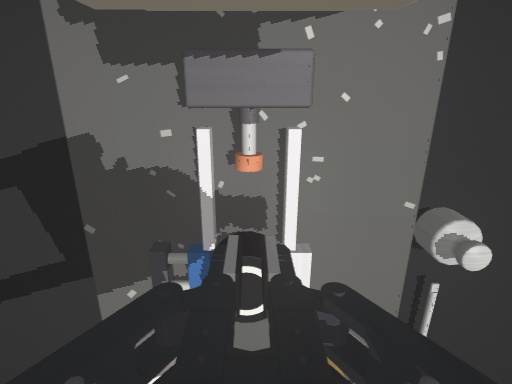

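The view shows the fingers centred between the lane walls (207 and 292 px), with the anvil button at (249,162), its front edge at row 170.

Run:
```python
from h import *
c=np.load('pics/w1.npz')
print('face',tr(ray(c,249,170,.057)),tr(ray(c,249,170,.048)),'lane walls top',[tr(ray(c,u,v,.044)) for u,v in((205,130),(293,130),(203,230),(293,230))],'block',tr(ray(c,249,107,.064)),tr(ray(c,249,107,.03)))
```

```text
face [84.7 -0. ] [82.3  0. ] lane walls top [array([107.2,  27.6]), array([107.2, -27.7]), array([37.9, 32.4]), array([ 37.7, -30.7])] block [122.3  -0.2] [120.4  -0. ]
```

>>> {"method": "servo_tool", "body": {
  "deltas": [
    [[-0.76, 0, -1, 25, 0, 0, 0], [-0.76, 0, -1, 45, 0, 0, 0], [-0.76, 0, -1, 55, 0, 0, 0], [-0.76, 0, -1, 56, 0, 0, 0], [-0.76, 0, -1, 56, 0, 0, 0]]
  ]
}}

```text
clock: 1.45
tcp_pos: [0.5937, 0.0802, 0.0361]
tcp_rot: [[0.244, 0.97, 0.002], [0.97, -0.244, 0.0], [0.001, 0.001, -1.0]]
wrist_force: [0.9, -0.3, -0.3]
finger_gap: 0.0104
grip_force: 0.0
```

Run:
```python
from h import *
st()
```

```text
t 1.45 tray [50.   0.1] z 36.1 F f,l,z [-0.09 -0.9  -0.28] gap 10.4 yaw 75.88
```

>>> {"method": "servo_tool", "body": {
  "deltas": [
    [[-0.76, -4, 0, 0, 0, 0, 0], [-0.76, -7, 0, 0, 0, 0, 0], [-0.76, -8.5, 0, 0, 0, 0, 0], [-0.76, -10, 0, 0, 0, 0, 0], [-0.76, -11.5, 0, 0, 0, 0, 0], [-0.76, -13, 0, 0, 0, 0, 0], [-0.76, -14.5, 0, 0, 0, 0, 0]]
  ]
}}

```text
clock: 2.15
tcp_pos: [0.5899, 0.0687, 0.0361]
tcp_rot: [[0.246, 0.969, 0.001], [0.969, -0.246, 0.005], [0.005, 0.0, -1.0]]
wrist_force: [-1.1, 9.9, 3.4]
finger_gap: 0.0104
grip_force: 5.2
```

```bash
python3 -c "
from h import *
st()"
```

```text
t 2.15 tray [37.9  1. ] z 36.1 F f,l,z [9.36 3.46 3.45] gap 10.4 yaw 75.78
```

>>> {"method": "servo_tool", "body": {
  "deltas": [
    [[-0.76, -1, 0, 0, 0, 0, 0], [-0.76, -2, 0, 0, 0, 0, 0], [-0.76, -3, 0, 0, 0, 0, 0]]
  ]
}}

```text
clock: 2.45
tcp_pos: [0.5889, 0.0664, 0.0362]
tcp_rot: [[0.246, 0.969, 0.001], [0.969, -0.246, 0.005], [0.005, -0.001, -1.0]]
wrist_force: [-1.8, 11.7, 3.3]
finger_gap: 0.0104
grip_force: 6.0
```

```bash
python3 -c "
from h import *
st()"
```

```text
t 2.45 tray [35.4  1.5] z 36.2 F f,l,z [10.92  4.58  3.26] gap 10.4 yaw 75.77
```

>>> {"method": "servo_tool", "body": {
  "deltas": [
    [[-0.76, -0.5, -1, 0, 0, 0, 0], [-0.76, -1.5, -1.5, 0, 0, 0, 0], [-0.76, -2.5, -1.5, 0, 0, 0, 0], [-0.76, -3.5, -1.5, 0, 0, 0, 0]]
  ]
}}

```text
clock: 2.85
tcp_pos: [0.5876, 0.0625, 0.0362]
tcp_rot: [[0.245, 0.97, 0.003], [0.97, -0.245, 0.004], [0.004, 0.002, -1.0]]
wrist_force: [0.9, 8.3, 2.7]
finger_gap: 0.0103
grip_force: 4.5
```

```bash
python3 -c "
from h import *
st()"
```

```text
t 2.85 tray [31.3  1.8] z 36.2 F f,l,z [8.31 1.17 2.74] gap 10.3 yaw 75.83
```

>>> {"method": "servo_tool", "body": {
  "deltas": [
    [[-0.76, -1.5, 0, 0, 0, 0, 0], [-0.76, -3, 0, 0, 0, 0, 0], [-0.76, -4.5, 0, 0, 0, 0, 0], [-0.76, -6, 0, 0, 0, 0, 0], [-0.76, -7.5, 0, 0, 0, 0, 0], [-0.76, -9, 0, 0, 0, 0, 0]]
  ]
}}

```text
clock: 3.45
tcp_pos: [0.5854, 0.0537, 0.0362]
tcp_rot: [[0.245, 0.97, 0.003], [0.97, -0.245, 0.004], [0.004, 0.002, -1.0]]
wrist_force: [1.3, 8.7, 1.6]
finger_gap: 0.0101
grip_force: 4.5
```

```bash
python3 -c "
from h import *
st()"
```

```text
t 3.45 tray [22.3  1.8] z 36.2 F f,l,z [8.73 0.89 1.57] gap 10.1 yaw 75.82
```

>>> {"method": "servo_tool", "body": {
  "deltas": [
    [[-0.76, -1.5, 0, 0, 0, 0, 0], [-0.76, -3, 0, 0, 0, 0, 0], [-0.76, -4.5, 0, 0, 0, 0, 0], [-0.76, -6, 0, 0, 0, 0, 0], [-0.76, -8, 0, 0, 0, 0, 0], [-0.76, -10, 0, 0, 0, 0, 0], [-0.76, -12, 0, 0, 0, 0, 0], [-0.76, -15, 0, 0, 0, 0, 0], [-0.76, -18, 0, 0, 0, 0, 0], [-0.76, -21, 0, 0, 0, 0, 0]]
  ]
}}

```text
clock: 4.45
tcp_pos: [0.5794, 0.0311, 0.0358]
tcp_rot: [[0.244, 0.97, 0.001], [0.97, -0.244, 0.0], [0.001, 0.001, -1.0]]
wrist_force: [2.1, 5.2, 4.4]
finger_gap: 0.0103
grip_force: 2.4
```

```bash
python3 -c "
from h import *
st();snap('wrist','w2')"
```

```text
t 4.45 tray [-1.1  2. ] z 35.8 F f,l,z [ 5.52 -0.73  4.43] gap 10.3 yaw 75.88
```

View pics/w2.png

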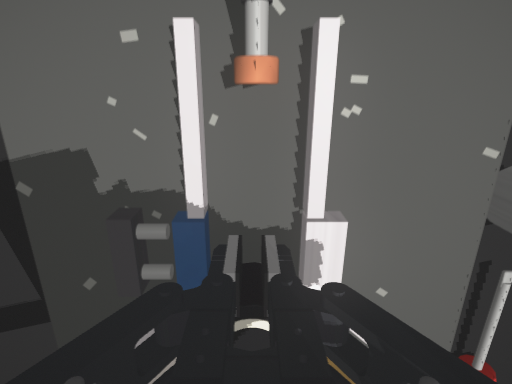

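The throat is empty; the black puck is in front of the fingers in the tray (white ring at (252,325)). Continuing to about x = -140.

>>> {"method": "servo_tool", "body": {
  "deltas": [
    [[-0.76, -4, 0, 0, 0, 0, 0], [-0.76, -8, 0, 0, 0, 0, 0], [-0.76, -12, 0, 0, 0, 0, 0], [-0.76, -17, -1, 0, 0, 0, 0], [-0.76, -22, -1, 0, 0, 0, 0], [-0.76, -27, -1, 0, 0, 0, 0], [-0.76, -32, -1, 0, 0, 0, 0], [-0.76, -37, -1, 0, 0, 0, 0], [-0.76, -42, -1, 0, 0, 0, 0], [-0.76, -47, -1, 0, 0, 0, 0]]
  ]
}}

```text
clock: 5.5
tcp_pos: [0.5665, -0.0146, 0.0353]
tcp_rot: [[0.244, 0.97, -0.0], [0.97, -0.244, 0.0], [-0.0, -0.0, -1.0]]
wrist_force: [1.1, 5.0, 4.2]
finger_gap: 0.0102
grip_force: 2.5
```

>>> {"method": "servo_tool", "body": {
  "deltas": [
    [[-0.76, -5, 0, 0, 0, 0, 0], [-0.76, -10, 0, 0, 0, 0, 0], [-0.76, -15, 0, 0, 0, 0, 0], [-0.76, -20, 0, 0, 0, 0, 0], [-0.76, -25, 0, 0, 0, 0, 0], [-0.76, -30, 0, 0, 0, 0, 0], [-0.76, -35, 0, 0, 0, 0, 0], [-0.76, -40, 0, 0, 0, 0, 0], [-0.76, -45, 0, 0, 0, 0, 0], [-0.76, -50, 0, 0, 0, 0, 0]]
  ]
}}

```text
clock: 6.5
tcp_pos: [0.5544, -0.0631, 0.0353]
tcp_rot: [[0.244, 0.97, -0.0], [0.97, -0.244, 0.0], [-0.0, -0.0, -1.0]]
wrist_force: [1.5, 3.7, 3.6]
finger_gap: 0.0103
grip_force: 2.4
```

```bash
python3 -c "
from h import *
st();snap('side','s2')"
```

```text
t 6.5 tray [-98.6   3.4] z 35.3 F f,l,z [ 3.97 -0.53  3.63] gap 10.3 yaw 75.9
```

View pics/s2.png

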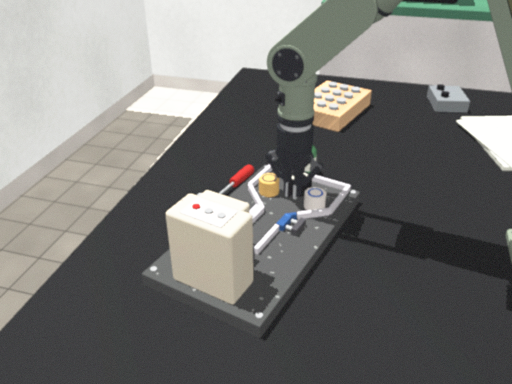

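Black puck sits at about x = -137, between brass and white, all upright. Retreat, lift, and swing behind the brass puck with the tool turned 48°.

>>> {"method": "servo_tool", "body": {
  "deltas": [
    [[-0.76, 6, 0, 0, 0, 0, 0], [-0.6, 6, 0, -30, 0, 0, 0], [-0.53, 6, 0, -60, 0, 0, -4], [-0.53, -5, 30, -60, 0, 0, -12], [-0.53, -15, 60, -60, 0, 0, -20], [-0.53, -26, 87, -60, 0, 0, -28], [-0.53, -26, 87, -60, 0, 0, -36], [-0.53, -26, 87, -60, 0, 0, -44], [-0.53, -26, 87, -60, 0, 0, -48], [-0.53, -26, 87, -60, 0, 0, -48]]
  ]
}}

```text
clock: 7.55
tcp_pos: [0.6318, -0.1093, 0.0943]
tcp_rot: [[-0.558, 0.83, -0.003], [0.83, 0.558, -0.001], [0.001, -0.002, -1.0]]
wrist_force: [0.8, 0.6, 0.5]
finger_gap: 0.02
grip_force: 0.0
```

```bash
python3 -c "
from h import *
st();snap('wrist','w3')"
```

```text
t 7.55 tray [-124.5  -82.9] z 94.3 F f,l,z [ 0.8  -0.67  0.52] gap 20.0 yaw 123.91
```

View pics/w3.png

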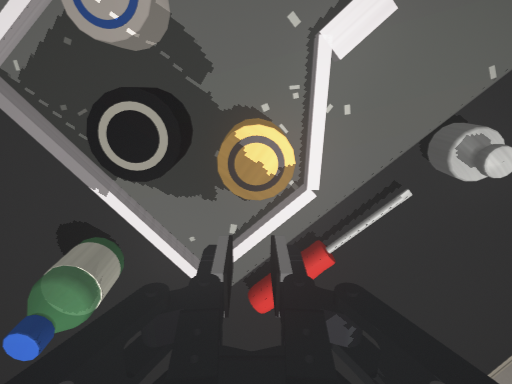

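Brass top is centred at (256,161), black ring at (134,135), white (105,5); fingers lie behind the brass and in line with it.

```bash
python3 -c "
from h import *
c=np.load('pics/w3.npz')
for n,u,v in(('brass',256,161),('black',134,135),('white',106,2)):print(n,tr(ray(c,u,v,.066)))
print('wall corner',tr(ray(c,312,192,.044)),'driver handle',ray(c,292,278,.02),tr(ray(c,292,278,.02)))"
```

```text
brass [-94.1 -53.4]
black [-135.3    3.8]
white [-95.8  56.3]
wall corner [-83.5 -98.7] driver handle [ 0.6986275  -0.14747028  0.02      ] [-145.3 -157.1]
```

>>> {"method": "servo_tool", "body": {
  "deltas": [
    [[-0.53, 0, 0, 25, 0, 0, 4], [-0.53, 0, 0, 42, 0, 0, 4], [-0.53, 0, 0, 45, 0, 0, 4], [-0.53, 0, 0, 45, 0, 0, 4]]
  ]
}}

```text
clock: 8.0
tcp_pos: [0.6322, -0.109, 0.0498]
tcp_rot: [[-0.498, 0.867, -0.002], [0.867, 0.498, -0.0], [0.001, -0.001, -1.0]]
wrist_force: [0.1, 0.3, 0.4]
finger_gap: 0.0199
grip_force: 0.0
```

```bash
python3 -c "
from h import *
st()"
```

```text
t 8.0 tray [-124.2  -83.3] z 49.8 F f,l,z [0.35 0.01 0.39] gap 19.9 yaw 119.87
```

>>> {"method": "servo_tool", "body": {
  "deltas": [
    [[-0.53, 3, 0, 0, 0, 0, 0], [-0.53, 6, 0, 0, 0, 0, 0], [-0.53, 8, 0, 0, 0, 0, 0], [-0.53, 10, 0, 0, 0, 0, 0], [-0.53, 12, 0, 0, 0, 0, 0], [-0.53, 15, 0, 0, 0, 0, 0], [-0.53, 18, 0, 0, 0, 0, 0], [-0.53, 22, 0, 0, 0, 0, 0], [-0.53, 26, 0, 0, 0, 0, 0], [-0.53, 30, 0, 0, 0, 0, 0]]
  ]
}}

```text
clock: 9.0
tcp_pos: [0.6182, -0.083, 0.0508]
tcp_rot: [[-0.499, 0.867, 0.002], [0.867, 0.499, -0.0], [-0.001, 0.001, -1.0]]
wrist_force: [2.7, -4.1, 3.0]
finger_gap: 0.0202
grip_force: 2.4
```

```bash
python3 -c "
from h import *
st();snap('wrist','w4')"
```

```text
t 9.0 tray [-102.4  -63.4] z 50.8 F f,l,z [-3.35 -3.59  3.03] gap 20.2 yaw 119.9
```

View pics/w4.png

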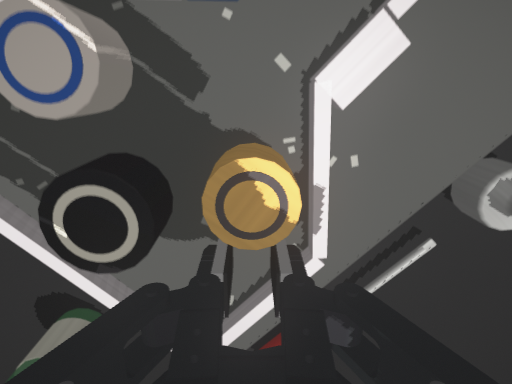

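Brass is cradled squarely between the fingertips at (252,200). Keep pushing.

>>> {"method": "servo_tool", "body": {
  "deltas": [
    [[-0.53, 4, 0, 0, 0, 0, 0], [-0.53, 8, 0, 0, 0, 0, 0], [-0.53, 12, 0, 0, 0, 0, 0], [-0.53, 16, 0, 0, 0, 0, 0], [-0.53, 20, 0, 0, 0, 0, 0], [-0.53, 24, 0, 0, 0, 0, 0], [-0.53, 28, 0, 0, 0, 0, 0], [-0.53, 32, 0, 0, 0, 0, 0], [-0.53, 36, 0, 0, 0, 0, 0], [-0.53, 40, 0, 0, 0, 0, 0]]
  ]
}}

```text
clock: 10.05
tcp_pos: [0.5978, -0.0483, 0.0506]
tcp_rot: [[-0.499, 0.867, 0.001], [0.867, 0.499, -0.0], [-0.001, 0.001, -1.0]]
wrist_force: [3.4, -4.6, 4.9]
finger_gap: 0.0199
grip_force: 2.8
```

>>> {"method": "servo_tool", "body": {
  "deltas": [
    [[-0.53, 4, 0, 0, 0, 0, 0], [-0.53, 8, 0, 0, 0, 0, 0], [-0.53, 10, 0, 0, 0, 0, 0], [-0.53, 12, 0, 0, 0, 0, 0], [-0.53, 12, 0, 0, 0, 0, 0]]
  ]
}}

```text
clock: 10.55
tcp_pos: [0.5916, -0.0377, 0.0504]
tcp_rot: [[-0.499, 0.867, -0.0], [0.867, 0.499, 0.0], [0.0, 0.0, -1.0]]
wrist_force: [3.0, -3.7, 4.3]
finger_gap: 0.0199
grip_force: 2.3
```

```bash
python3 -c "
from h import *
st();snap('wrist','w5')"
```

```text
t 10.55 tray [-64.9 -26.5] z 50.4 F f,l,z [-2.88 -3.84  4.27] gap 19.9 yaw 119.91
```

View pics/w5.png

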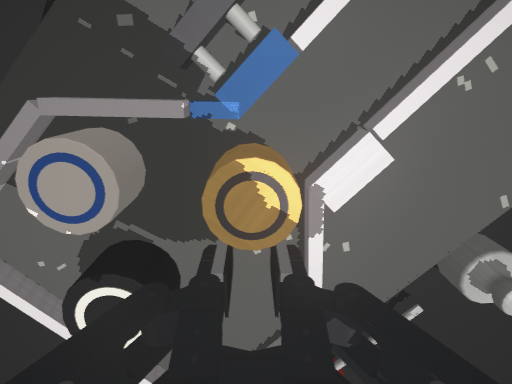

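Brass is just before the throat mouth, cradled at (252,200), white and black well clear. Now swing round behind it along the feed axis.

>>> {"method": "servo_tool", "body": {
  "deltas": [
    [[-0.53, -3, 0, 0, 0, 0, 0], [-0.53, -7, 0, 0, 0, 0, 0], [-0.53, -7, 0, -25, 0, 0, 0], [-0.53, -5, -5, -40, 0, 0, 8], [-0.53, -2, -15, -40, 0, 0, 16], [-0.53, 1.6, -29, -40, 0, 0, 24], [-0.53, 1.6, -29, -40, 0, 0, 32], [-0.53, 1.6, -29, -40, 0, 0, 40], [-0.53, 1.6, -29, -40, 0, 0, 44], [-0.53, 1.6, -29, -40, 0, 0, 44]]
  ]
}}

```text
clock: 11.6
tcp_pos: [0.5647, -0.0508, 0.0894]
tcp_rot: [[0.244, 0.97, -0.003], [0.97, -0.244, 0.001], [0.0, -0.003, -1.0]]
wrist_force: [0.6, 0.6, -0.6]
finger_gap: 0.0201
grip_force: 0.0
```

```bash
python3 -c "
from h import *
c=np.load('pics/w5.npz');print(tr(ray(c,252,202,.066)))
st();c=snap('wrist','w6')
h=cv2.cvtColor(c['pixels'],cv2.COLOR_RGB2HSV);m=cv2.inRange(h,(12,80,60),(35,255,255))
C=max(cv2.findContours(m,cv2.RETR_EXTERNAL,cv2.CHAIN_APPROX_NONE)[0],key=cv2.contourArea);b=cv2.boundingRect(C);print(b)
r=b[2]/2
print('brass',tr(ray(c,b[0]+r,b[1]+b[3]-r,.066)))"
```

```text
[-40.3  -3.4]
t 11.6 tray [-84.2  -3.6] z 89.4 F f,l,z [ 0.77 -0.46 -0.63] gap 20.1 yaw 75.89
(213, 117, 82, 84)
brass [-40.1  -4.9]
```

View pics/w6.png

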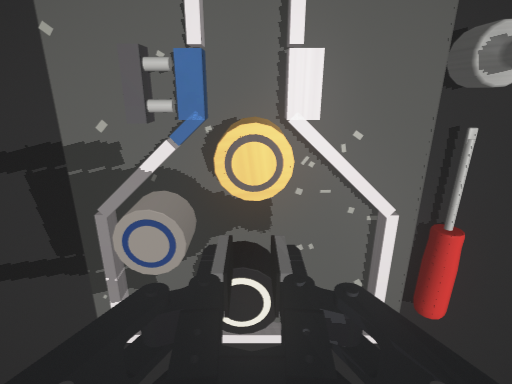

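Brass at (254,162) → tray (-40,-4.7), aligned with the fingers; lower and push, easing 4.6 mm to the left.

>>> {"method": "servo_tool", "body": {
  "deltas": [
    [[-0.53, 0, 1, 20, 0, 0, 0], [-0.53, 0, 1, 36, 0, 0, 0], [-0.53, 2, 1, 40, 0, 0, 0], [-0.53, 5, 1, 40, 0, 0, 0], [-0.53, 8, 1, 40, 0, 0, 0], [-0.53, 10, 1, 40, 0, 0, 0], [-0.53, 12, 1, 40, 0, 0, 0], [-0.53, 14, 0.5, 40, 0, 0, 0], [-0.53, 16, 0, 40, 0, 0, 0], [-0.53, 18, -1, 40, 0, 0, 0]]
  ]
}}

```text
clock: 12.65
tcp_pos: [0.5698, -0.0335, 0.0508]
tcp_rot: [[0.244, 0.97, 0.002], [0.97, -0.244, -0.0], [-0.0, 0.002, -1.0]]
wrist_force: [0.1, -2.3, 1.4]
finger_gap: 0.0198
grip_force: 1.5
```

>>> {"method": "servo_tool", "body": {
  "deltas": [
    [[-0.53, 2, -0.7, 0, 0, 0, 0], [-0.53, 4, -1.5, 0, 0, 0, 0], [-0.53, 6, -2.2, 0, 0, 0, 0], [-0.53, 8, -2.8, 0, 0, 0, 0], [-0.53, 10, -3, 0, 0, 0, 0], [-0.53, 12, -3, 0, 0, 0, 0]]
  ]
}}

```text
clock: 13.25
tcp_pos: [0.5691, -0.021, 0.0505]
tcp_rot: [[0.243, 0.97, -0.0], [0.97, -0.243, -0.0], [-0.0, -0.0, -1.0]]
wrist_force: [-0.4, -5.1, 4.6]
finger_gap: 0.0207
grip_force: 2.8
```

```bash
python3 -c "
from h import *
st();c=snap('wrist','w7')"
```

```text
t 13.25 tray [-54.2  -0.7] z 50.5 F f,l,z [-5.06 -0.9   4.62] gap 20.7 yaw 75.91
```

View pics/w7.png

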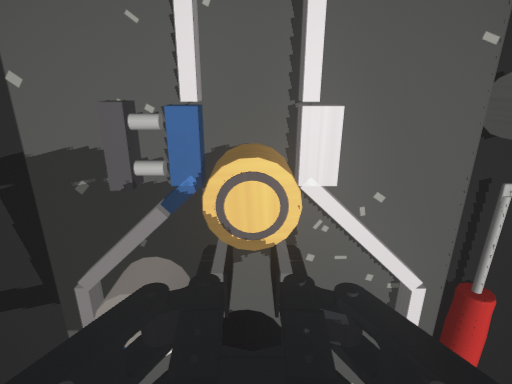

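Brass is centred in the throat mouth between blue cheek and fixed cheek. Push through.

>>> {"method": "servo_tool", "body": {
  "deltas": [
    [[-0.53, 3, -0.5, 0, 0, 0, 0], [-0.53, 6, -0.5, 0, 0, 0, 0], [-0.53, 9, -0.5, 0, 0, 0, 0], [-0.53, 12, -0.5, 0, 0, 0, 0], [-0.53, 15, -0.5, 0, 0, 0, 0], [-0.53, 18, -0.5, 0, 0, 0, 0], [-0.53, 21, -0.5, 0, 0, 0, 0], [-0.53, 24, -0.5, 0, 0, 0, 0], [-0.53, 27, -0.5, 0, 0, 0, 0], [-0.53, 30, -0.5, 0, 0, 0, 0]]
  ]
}}

```text
clock: 14.3
tcp_pos: [0.5755, 0.0082, 0.0503]
tcp_rot: [[0.243, 0.97, -0.001], [0.97, -0.243, -0.0], [-0.001, -0.001, -1.0]]
wrist_force: [-1.3, -5.2, 4.5]
finger_gap: 0.0204
grip_force: 3.1
```

```bash
python3 -c "
from h import *
st()"
```

```text
t 14.3 tray [-24.3   0.2] z 50.3 F f,l,z [-5.37  0.02  4.5 ] gap 20.4 yaw 75.92
```

>>> {"method": "servo_tool", "body": {
  "deltas": [
    [[-0.53, 3, 0, 0, 0, 0, 0], [-0.53, 6, 0, 0, 0, 0, 0], [-0.53, 9, 0, 0, 0, 0, 0], [-0.53, 12, 0, 0, 0, 0, 0], [-0.53, 15, 0, 0, 0, 0, 0], [-0.53, 18, 0, 0, 0, 0, 0], [-0.53, 21, 0, 0, 0, 0, 0], [-0.53, 24, 0, 0, 0, 0, 0], [-0.53, 27, 0, 0, 0, 0, 0], [-0.53, 30, 0, 0, 0, 0, 0]]
  ]
}}

```text
clock: 15.3
tcp_pos: [0.5827, 0.0372, 0.0503]
tcp_rot: [[0.243, 0.97, -0.002], [0.97, -0.243, -0.0], [-0.001, -0.001, -1.0]]
wrist_force: [-2.0, -5.0, 5.2]
finger_gap: 0.0198
grip_force: 3.1
```

```bash
python3 -c "
from h import *
st()
c=snap('wrist','w8')
h=cv2.cvtColor(c['pixels'],cv2.COLOR_RGB2HSV);m=cv2.inRange(h,(15,80,60),(35,255,255))
C=max(cv2.findContours(m,cv2.RETR_EXTERNAL,cv2.CHAIN_APPROX_NONE)[0],key=cv2.contourArea);b=cv2.boundingRect(C);r=b[2]/2
print('brass',b,tr(ray(c,b[0]+r,b[1]+b[3]-r,.066)))
m=cv2.inRange(h,(3,90,90),(13,255,255));m[200:]=0;C=max(cv2.findContours(m,cv2.RETR_EXTERNAL,cv2.CHAIN_APPROX_NONE)[0],key=cv2.contourArea);b=cv2.boundingRect(C)
print('anvil',b,tr(ray(c,b[0]+b[2]/2,b[1]+b[3],.057)),tr(ray(c,b[0]+b[2]/2,b[1]+b[3],.039)))"
```

```text
t 15.3 tray [5.6 0.4] z 50.3 F f,l,z [-5.36  0.74  5.2 ] gap 19.8 yaw 75.92
brass (202, 143, 100, 108) [39.9  0.2]
anvil (233, 74, 39, 25) [83.5  0. ] [82.9 -0. ]
```

Brass at x≈40, centred; anvil face ≈83. Relieve the downward load and advance slowly to just before contact.

>>> {"method": "servo_tool", "body": {
  "deltas": [
    [[-0.53, 2, 0.3, -0.5, 0, 0, 0], [-0.53, 4, 0.3, -1, 0, 0, 0], [-0.53, 6, 0.3, -1.2, 0, 0, 0], [-0.53, 8, 0.3, -1.2, 0, 0, 0], [-0.53, 10, 0.3, -1.2, 0, 0, 0], [-0.53, 12, 0.3, -1.2, 0, 0, 0], [-0.53, 13, 0.3, -1.2, 0, 0, 0], [-0.53, 14, 0.3, -1.2, 0, 0, 0]]
  ]
}}

```text
clock: 16.15
tcp_pos: [0.5871, 0.051, 0.0515]
tcp_rot: [[0.244, 0.97, 0.0], [0.97, -0.244, 0.0], [0.0, 0.0, -1.0]]
wrist_force: [-1.7, -1.9, -0.6]
finger_gap: 0.02
grip_force: 1.1
```

```bash
python3 -c "
from h import *
st()"
```

```text
t 16.15 tray [20.  -0.5] z 51.5 F f,l,z [-2.23  1.22 -0.58] gap 20.0 yaw 75.9
```

>>> {"method": "servo_tool", "body": {
  "deltas": [
    [[-0.53, 0.7, 0, 0, 0, 0, 0], [-0.53, 1.4, 0, 0, 0, 0, 0], [-0.53, 2.1, 0, 0, 0, 0, 0], [-0.53, 2.8, 0, 0, 0, 0, 0]]
  ]
}}

```text
clock: 16.55
tcp_pos: [0.5878, 0.0535, 0.0516]
tcp_rot: [[0.244, 0.97, 0.0], [0.97, -0.244, 0.0], [0.0, 0.0, -1.0]]
wrist_force: [-0.8, -1.4, 0.0]
finger_gap: 0.0198
grip_force: 1.1
```

```bash
python3 -c "
from h import *
st()"
```

```text
t 16.55 tray [22.6 -0.6] z 51.6 F f,l,z [-1.53  0.46  0.02] gap 19.8 yaw 75.89
```

>>> {"method": "servo_tool", "body": {
  "deltas": [
    [[-0.53, 0.5, 0, 0, 0, 0, 0], [-0.53, 1, 0, 0, 0, 0, 0], [-0.53, 1.5, 0, 0, 0, 0, 0], [-0.53, 2, 0, 0, 0, 0, 0]]
  ]
}}

```text
clock: 16.95
tcp_pos: [0.5882, 0.0555, 0.0515]
tcp_rot: [[0.244, 0.97, 0.0], [0.97, -0.244, -0.0], [0.0, 0.0, -1.0]]
wrist_force: [-0.6, -1.8, 0.4]
finger_gap: 0.0204
grip_force: 1.1
```

>>> {"method": "servo_tool", "body": {
  "deltas": [
    [[-0.53, 0.4, 0, 0, 0, 0, 0], [-0.53, 0.8, 0, 0, 0, 0, 0]]
  ]
}}

```text
clock: 17.15
tcp_pos: [0.5885, 0.0562, 0.0515]
tcp_rot: [[0.244, 0.97, 0.0], [0.97, -0.244, -0.0], [0.0, 0.0, -1.0]]
wrist_force: [-0.6, -2.1, 0.3]
finger_gap: 0.0201
grip_force: 1.1
```

```bash
python3 -c "
from h import *
st()"
```

```text
t 17.15 tray [25.5 -0.6] z 51.5 F f,l,z [-2.17  0.1   0.34] gap 20.1 yaw 75.9
```

>>> {"method": "servo_tool", "body": {
  "deltas": [
    [[-0.53, 0.4, 0, 0, 0, 0, 0], [-0.53, 0.8, 0, 0, 0, 0, 0]]
  ]
}}

```text
clock: 17.35
tcp_pos: [0.5887, 0.057, 0.0516]
tcp_rot: [[0.244, 0.97, 0.0], [0.97, -0.244, -0.0], [0.0, 0.0, -1.0]]
wrist_force: [-0.1, -1.4, -1.1]
finger_gap: 0.0199
grip_force: 1.1
```

>>> {"method": "servo_tool", "body": {
  "deltas": [
    [[-0.53, 0.4, 0, 0, 0, 0, 0], [-0.53, 0.8, 0, 0, 0, 0, 0]]
  ]
}}

```text
clock: 17.55
tcp_pos: [0.5888, 0.0578, 0.0515]
tcp_rot: [[0.244, 0.97, 0.0], [0.97, -0.244, 0.0], [0.0, 0.0, -1.0]]
wrist_force: [0.3, -0.7, 0.3]
finger_gap: 0.0201
grip_force: 1.1
```

>>> {"method": "servo_tool", "body": {
  "deltas": [
    [[-0.53, 0.4, 0, 0, 0, 0, 0], [-0.53, 0.6, 0, 0, 0, 0, 0]]
  ]
}}

```text
clock: 17.75
tcp_pos: [0.589, 0.0584, 0.0516]
tcp_rot: [[0.244, 0.97, 0.0], [0.97, -0.244, 0.0], [0.0, 0.0, -1.0]]
wrist_force: [-1.0, -1.8, 0.2]
finger_gap: 0.0202
grip_force: 1.1
```

>>> {"method": "servo_tool", "body": {
  "deltas": [
    [[-0.53, 0.4, 0, 0, 0, 0, 0], [-0.53, 0.8, 0, 0, 0, 0, 0]]
  ]
}}

```text
clock: 17.95
tcp_pos: [0.5892, 0.0592, 0.0515]
tcp_rot: [[0.244, 0.97, 0.0], [0.97, -0.244, 0.0], [0.0, 0.0, -1.0]]
wrist_force: [0.0, -1.5, -0.1]
finger_gap: 0.0198
grip_force: 1.1
```

>>> {"method": "servo_tool", "body": {
  "deltas": [
    [[-0.53, 0.4, 0, 0, 0, 0, 0], [-0.53, 0.8, 0, 0, 0, 0, 0]]
  ]
}}

```text
clock: 18.15
tcp_pos: [0.5893, 0.0597, 0.0515]
tcp_rot: [[0.243, 0.97, -0.0], [0.97, -0.243, -0.0], [-0.0, -0.0, -1.0]]
wrist_force: [-1.2, -3.2, -0.7]
finger_gap: 0.0201
grip_force: 1.8
```

>>> {"method": "servo_tool", "body": {
  "deltas": [
    [[-0.53, 0.4, 0, 0, 0, 0, 0], [-0.53, 0.8, 0, 0, 0, 0, 0]]
  ]
}}

```text
clock: 18.35
tcp_pos: [0.5894, 0.0603, 0.0515]
tcp_rot: [[0.243, 0.97, -0.0], [0.97, -0.243, -0.001], [-0.001, -0.0, -1.0]]
wrist_force: [-0.8, -4.1, -0.4]
finger_gap: 0.0196
grip_force: 2.5
```

```bash
python3 -c "
from h import *
st()"
```

```text
t 18.35 tray [29.6 -0.5] z 51.5 F f,l,z [-4.2  -0.28 -0.44] gap 19.6 yaw 75.91
```

Contact with the anvil. Ramp up.

>>> {"method": "servo_tool", "body": {
  "deltas": [
    [[-0.53, 0.4, 0, 0, 0, 0, 0], [-0.53, 0.8, 0, 0, 0, 0, 0], [-0.53, 1.2, 0, 0, 0, 0, 0]]
  ]
}}

```text
clock: 18.65
tcp_pos: [0.5895, 0.0611, 0.0514]
tcp_rot: [[0.243, 0.97, -0.001], [0.97, -0.243, -0.001], [-0.002, -0.0, -1.0]]
wrist_force: [-1.2, -6.7, -0.1]
finger_gap: 0.02
grip_force: 3.5
```

>>> {"method": "servo_tool", "body": {
  "deltas": [
    [[-0.53, 0.4, 0, 0, 0, 0, 0], [-0.53, 0.8, 0, 0, 0, 0, 0], [-0.53, 0.8, 0, 0, 0, 0, 0]]
  ]
}}

```text
clock: 18.95
tcp_pos: [0.5895, 0.0615, 0.0514]
tcp_rot: [[0.243, 0.97, -0.001], [0.97, -0.243, -0.002], [-0.002, -0.001, -1.0]]
wrist_force: [-1.0, -7.0, -0.6]
finger_gap: 0.02
grip_force: 3.9
```

```bash
python3 -c "
from h import *
st()"
```

```text
t 18.95 tray [30.8 -0.4] z 51.4 F f,l,z [-7.04 -0.73 -0.6 ] gap 20.0 yaw 75.93
```

>>> {"method": "servo_tool", "body": {
  "deltas": [
    [[-0.53, 0.4, 0, 0, 0, 0, 0], [-0.53, 0.8, 0, 0, 0, 0, 0], [-0.53, 1.1, 0, 0, 0, 0, 0], [-0.53, 1.1, 0, 0, 0, 0, 0]]
  ]
}}

```text
clock: 19.35
tcp_pos: [0.5896, 0.062, 0.0514]
tcp_rot: [[0.243, 0.97, -0.002], [0.97, -0.243, -0.003], [-0.003, -0.001, -1.0]]
wrist_force: [-1.4, -9.5, 0.0]
finger_gap: 0.0201
grip_force: 4.7
```

```bash
python3 -c "
from h import *
st()"
```

```text
t 19.35 tray [31.3 -0.3] z 51.4 F f,l,z [-9.58 -0.98  0.03] gap 20.1 yaw 75.95
```

About 8 N on the anvil (9.6 N at the wrist less about 1.8 N drag). Hold, then ease off slowly.

>>> {"method": "servo_tool", "body": {
  "deltas": [
    [[-0.53, 0, 0, 0, 0, 0, 0], [-0.53, 0, 0, 0, 0, 0, 0], [-0.53, 0, 0, 0, 0, 0, 0], [-0.53, 0, 0, 0, 0, 0, 0], [-0.53, 0, 0, 0, 0, 0, 0], [-0.53, 0, 0, 0, 0, 0, 0], [-0.53, 0, 0, 0, 0, 0, 0], [-0.53, 0, 0, 0, 0, 0, 0], [-0.53, 0, 0, 0, 0, 0, 0], [-0.53, 0, 0, 0, 0, 0, 0]]
  ]
}}

```text
clock: 20.35
tcp_pos: [0.5896, 0.062, 0.0513]
tcp_rot: [[0.243, 0.97, -0.002], [0.97, -0.243, -0.003], [-0.003, -0.001, -1.0]]
wrist_force: [-1.8, -9.0, -0.4]
finger_gap: 0.0199
grip_force: 4.7
```

>>> {"method": "servo_tool", "body": {
  "deltas": [
    [[-0.53, 0, 0, 0, 0, 0, 0], [-0.53, 0, 0, 0, 0, 0, 0], [-0.53, 0, 0, 0, 0, 0, 0], [-0.53, 0, 0, 0, 0, 0, 0], [-0.53, 0, 0, 0, 0, 0, 0], [-0.53, -0.4, 0, 0, 0, 0, 0], [-0.53, -0.8, 0, 0, 0, 0, 0], [-0.53, -1.2, 0, 0, 0, 0, 0], [-0.53, -1.6, 0, 0, 0, 0, 0], [-0.53, -2, 0, 0, 0, 0, 0]]
  ]
}}

```text
clock: 21.35
tcp_pos: [0.5894, 0.061, 0.0513]
tcp_rot: [[0.243, 0.97, -0.001], [0.97, -0.243, -0.001], [-0.001, -0.001, -1.0]]
wrist_force: [-0.9, -5.0, -0.5]
finger_gap: 0.02
grip_force: 2.9
```

>>> {"method": "servo_tool", "body": {
  "deltas": [
    [[-0.53, -0.4, 0, 0, 0, 0, 0], [-0.53, -0.8, 0, 0, 0, 0, 0], [-0.53, -1.2, 0, 0, 0, 0, 0], [-0.53, -1.6, 0, 0, 0, 0, 0], [-0.53, -2, 0, 0, 0, 0, 0], [-0.53, -2.4, 0, 0, 0, 0, 0], [-0.53, -2.8, 0, 0, 0, 0, 0], [-0.53, -3.2, 0, 0, 0, 0, 0], [-0.53, -3.6, 0, 0, 0, 0, 0], [-0.53, -4, 0, 0, 0, 0, 0]]
  ]
}}

```text
clock: 22.35
tcp_pos: [0.5893, 0.0582, 0.0519]
tcp_rot: [[0.244, 0.97, 0.001], [0.97, -0.244, 0.001], [0.001, 0.001, -1.0]]
wrist_force: [-0.3, -0.9, 0.6]
finger_gap: 0.0195
grip_force: 0.0
```

>>> {"method": "servo_tool", "body": {
  "deltas": [
    [[-0.53, -1, 0, 0, 0, 0, 0], [-0.53, -2.5, 0, 0, 0, 0, 0], [-0.53, -5, 0, 0, 0, 0, 0], [-0.53, -9, 0, 0, 0, 0, 0], [-0.53, -13, 0, 0, 0, 0, 0], [-0.53, -15, 0, -10, 0, 0, 0], [-0.53, -15, 0, -30, 0, 0, 0], [-0.53, -15, 0, -45, 0, 0, 0], [-0.53, -15, 0, -50, 0, 0, 0], [-0.53, -15, 0, -50, 0, 0, 0]]
  ]
}}

```text
clock: 23.35
tcp_pos: [0.5857, 0.0433, 0.1027]
tcp_rot: [[0.244, 0.97, 0.002], [0.97, -0.244, 0.0], [0.001, 0.002, -1.0]]
wrist_force: [-0.1, 0.1, -0.4]
finger_gap: 0.0201
grip_force: 0.0
```

```bash
python3 -c "
from h import *
st()
c=snap('wrist','w9');snap('scene','sc9')
h=cv2.cvtColor(c['pixels'],cv2.COLOR_RGB2HSV);m=cv2.inRange(h,(15,80,60),(35,255,255))
C=max(cv2.findContours(m,cv2.RETR_EXTERNAL,cv2.CHAIN_APPROX_NONE)[0],key=cv2.contourArea);b=cv2.boundingRect(C);r=b[2]/2
print('brass',b,tr(ray(c,b[0]+r,b[1]+b[3]-r,.066)))
a=cv2.imread('pics/sc9.png')[100:320,150:430];w=cv2.imread('pics/w9.png')
cv2.imwrite('pics/fin.png',np.hstack([cv2.resize(a,(400,314)),cv2.resize(w,(400,314))]))"
```

```text
t 23.35 tray [12.2 -1.1] z 102.7 F f,l,z [ 0.07  0.16 -0.37] gap 20.1 yaw 75.89
brass (213, 108, 75, 77) [60.8 -0.6]
```

View pics/fin.png

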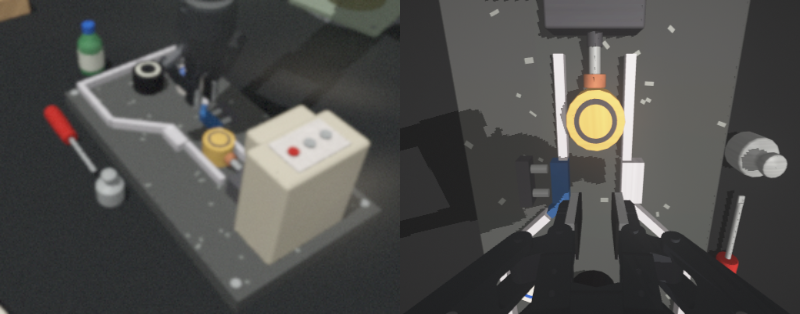

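Brass lies flat against the anvil at (61, -0.6), black is at the back of the tray, and the fingers are clear. Handing in.

```bash
python3 -c "
from plant import robot
print(robot.close_job())"
```

```text
the job is handed in; nothing more can be done
None
```

Job handed in at 23.4 s: the black puck is back in the tray at about x = -135 mm, and the brass puck was pressed on the anvil at about 8 N (wrist reading less drag) for about 1.5 s, eased off and left at about x = 61 mm, y = -0.6 mm; no verdict came back.

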